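# Fit the right filter cartridge in the gas purifier's drawer

### The arm

A 6-joint arm with a two-finger parallel gripper is mounted at the origin on the work surface. World frame = base frame: x ahead of the robot, y to its left, z up, the work surface at z = 0. Lengths are in m, angles in rad, forces in N, time in s.
With the tool pointing down it reaches from about 0.25 to 0.725 m from the base axis. Payload 4 kg.
Tool frame: the origin (TCP) lies on the centre line of the jaws, within the pads' length; the fingertips stand 22 mm ahead of it and the grasp point (between the pads) lies 3 mm ahead of it; z points along the fingers, y is the line along which they close (so a half turn about z gives the same grasp; the last joint's range is limited). The gripper opens to 85 mm and grips with 20 to 120 N. Pads are 22 mm wide; open, the fingers measure 114 mm over their backs; the gripper's body (76 mm by 85 mm) begins 54 mm behind the grasp point. The pads swing forward as they close: fully open they stand 13 mm farther back than shut.
Start: joints at [1.126, 0.241, 0.005, 1.335, 0, 1.571], TCP at [0.215, 0.451, 0.253] pointing down, gripper open.
Joint ranges: [-2.72, 2.72], [-1.05, 1.87], [-1.09, 1.28], [-1.99, 2.15], [-1.42, 1.44], [-3.14, 3.14]. Speed limits (rad/s): [2.79, 2.79, 3.14, 3.14, 3.14, 3.14].

### API

Orientations are given as a unit quaternion [x, y, z, w].
In Python, from workcell import bot gives the robot as it stands.
- The arm moves only by the shell command python3 -m inch 'ROWS'. ROWS is JSON, one flat list of numbers, 7 for each row, row after row: the shift along the world's x, y, z in mm, then the turn, a rotation vector about the world's x, y, z in rad, then the opening in per cent of the stroke, from 0 (shut) to 100 (fully open). A call has 1 to 8 rows; each row is the pose to reach, as a shift and turn from the pose commanded when the call began; what a row does not reach only later rows make up. A row lasts 1/12 s, in which the tool goes at most 41.7 mm and 7.16 degrees, less where a joint would pass 70% of its speed; a pose out of reach is approached as far as the arm can. A call with a gripper value outside its range is refused whole. The fingers move at their own pace and stop on an object; the grip force is fixed at half the most. Time passes only in rows, so rows that repeat a pose let the fingers close. It gives the time, the measured TCP pose, the force, the opening and the grip force at its end, in the units of the state.
- bot.get_obs(): the state, without advancing time (a new reading comes with each control period).
- bot.camera(name): name is "side" or "top" or "wrist"; returns the picture (400x640x3 uint8, blue, green, red); there is no depth.
- bot.camera_info(name): a dict with "intrinsics" (3x3 intrinsics, pixels), "camera_from_world" (4x4, takes a point from world to camera coordinates); the wrist camera has in their place "hand_eye" (4x4, takes a point from camera to tool coordinates, whose origin is the TCP and whose axes are the flange's). Camera axes: x right, y down, z forward; pixel columns grow to the right and rows downward; lengths in m; the calibration is good to about 2 mm. A picture is of the moment at which its call begins: read the wrist's pose just before it. camera_info takes no time and is no camera call.
- bot.job_done(): hands the job in; it is judged then, once.
Trained networks look in the newest picture that a camera, given by its name, has taken for a name from the list of things; names that differ only in an ending like _2 or _b are one class to them, and where a whole thing is asked for, a point or a joint stands for the part that bears it (a point fixed in the world has none). Each returns a list of dicts, best first, with "confidence" (0 to 1); they miss things now and then, are a little off and sometimes report something else, mostly with a low value. They report only what shows in the picture. A call takes as long as a camera call. They do not tell look-alikes from the thing itself.
- bot.silhouettes(camera, target): "mask" (400x640 bool, what is visible of it) and "uv" ([column, row] in pixels, amid what is visible of it).
- bot.spot_point(camera, target): "uv" ([column, row] in pixels: a listed point, or the origin of a listed thing).
The state is a dict: "clock": time; "joint_pos": joint angles; "joint_vel": joint speeds; "tau": joint torques, N m; "eef_pos": TCP position; "tool_rot": TCP orientation; "ft_force": force on the tool from outside, world axes, zero at the start; "ft_torque": the same for the moment, N m; "grip_width": finger opening in m; "grasp_force": force on a finger pad.
Only numpy, scipy, OpenCV 4.12 (cv2) and the standard library are available. Lean on these libraries where they do the work, as an engineer would, in place of code of your own. Each camera call takes 0.05 s, during which the arm holds its last target. There are 200 camera calls.

### The job

Three look-alike filter cartridges of different length stand on edge in the white rack. Take the one whose length matches the seat in the purifier's open filter drawer (not the short one that would lie loose, nor the long one), lay it flat in the seat between the yellow stops, then push the drawer fully home until it clicks in. Leave the other two cartridges standing in the rack and do not disturb the bottle, jar and beaker.

Things in the scene. Friction and masses are not known exactly. Their poses are not given: they have to be found in the camera images.
- cartridge_a: Filter cartridge: flat white slab with ribbed blue-grey faces and dark blue ends, 92 mm long (its x), 18 mm thick (its y), 60 mm wide (its z), about 160 g; the short one, too small for the seat. Origin at its centre. At the start it stands on a long edge in a slot of the rack, z up, centre 38 mm above the bench; which slot varies.
- cartridge_b: Filter cartridge: flat white slab with ribbed blue-grey faces and dark blue ends, 110 mm long (its x), 18 mm thick (its y), 60 mm wide (its z), about 160 g; the middle length, the one that fits the seat. Origin at its centre. At the start it stands on a long edge in a slot of the rack, z up, centre 38 mm above the bench; which slot varies.
- cartridge_c: Filter cartridge: flat white slab with ribbed blue-grey faces and dark blue ends, 128 mm long (its x), 18 mm thick (its y), 60 mm wide (its z), about 160 g; the long one, too big for the seat. Origin at its centre. At the start it stands on a long edge in a slot of the rack, z up, centre 38 mm above the bench; which slot varies.
- rack: White plastic rack, fixed to the bench, base 130 (x) x 200 (y) x 8 mm, with three slots along its x at y = -65, 0 and +65 mm. Slot walls reach 22 mm above the bench, so the upper 46 mm of each cartridge is free; 47 mm between neighbours. Origin under its centre on the bench. The bench from 400 to 650 mm ahead of the robot, 80 mm either side of its x axis, is clear.
- purifier: Grey gas purifier, fixed to the bench, 200 mm deep (its x, away from the robot), 190 wide (y), 97 high. Origin at bench level, middle of its front face; the drawer slides out along its -x. Drawer inside: 152 mm wide, 161 long, floor 26 mm and side wall tops 60 mm above the bench; blue front panel 180 mm wide, 12 thick, top 88 mm above the bench.
- drawer (a joint): Opening of the blue-fronted drawer in m: 0 fully home, 0.158 to 0.175 at the start, at most 0.18. Slides with about 1.5 N of friction; a sprung ball detent resists with about 6 N from 11 to 5 mm open, then pulls the drawer home.
- seat (a point): Centre of the seat face (two black bars, 10 mm above the drawer floor) the cartridge lies on, 36 mm above the bench. Moves with the drawer; axes as the purifier's. Cartridge length goes along x. Yellow end stops 116 mm apart in x, yellow side stops 66 mm apart in y (at x = +-32 to 52 mm), 14 mm higher than the seat face. Near x = 0, 46 mm free beside the cartridge for each finger.
- drawer_lip (a point): Middle of the outer face of the steel lip on the drawer's front (90 mm wide in y, 14 mm high, 10 mm proud of the panel), 62 mm above the bench. Push it along the purifier's +x. Moves with the drawer; axes as the purifier's.
- amber_bottle: Amber bottle, 56 mm diameter, 115 mm high, loose bystander. Origin under its centre.
- white_jar: White jar, 68 mm diameter, 100 mm high, loose bystander. Origin under its centre.
- beaker: Glass beaker, 68 mm diameter, 85 mm high, loose bystander. Origin under its centre.
Mind the look-alikes: they are no part of the job. Leave any pink or red look-alike of the cartridge_b alone.

How it is judged:
By the outcome, as a careful person would: the job done as asked, in the order asked, and still so for the second after the job is handed in, with the robot touching nothing.
It also fails if it takes over 72 s, if anything falls off the work surface, if the arm or the gripper's body presses on something with over 40 N, if the wrist force passes 120 N, or if a joint passes its speed limit or range.

## Working session

There is one attempt and no reset: what is moved stays moved. The work goes in short steps, Python scripts to look and compute and a shell command to move; the robot and the scene stay as the last step left them, time stands still between calls to the robot, and variables do not carry over. Pictures are saved under pics/ and viewed, at most 12 in all, crops included, and the job is handed in when it is done.

```bash
mkdir -p pics; python3 - <<'E'
from workcell import bot
import cv2,numpy as np
o=bot.get_obs();print(o['clock'],o['eef_pos'],o['tool_rot'],o['grip_width'])
for c in('top','side'):
    im=bot.camera(c);cv2.imwrite(f'pics/{c}0.png',im)
    i=bot.camera_info(c);print(c,np.round(i['intrinsics'],1).tolist(),np.round(i['camera_from_world'],4).tolist())
    for t in('cartridge_b','rack','purifier','seat','drawer_lip'):
        print(t,[(np.round(d['uv'],1).tolist(),round(d['confidence'],2)) for d in bot.spot_point(c,t)])
print(bot.camera_info('wrist'))
E
```

```text
0.0 [0.21486535 0.4508259  0.25240952] [ 2.20590409e-01  9.75365958e-01 -1.02676103e-03 -2.56956844e-04] 0.08521353818852383
top [[374.9, 0.0, 321.0], [0.0, 374.9, 204.5], [0.0, 0.0, 1.0]] [[0.0038, -0.9999, 0.0098, -0.0347], [-0.9991, -0.0042, -0.0417, 0.5541], [0.0418, -0.0096, -0.9991, 0.9902], [0.0, 0.0, 0.0, 1.0]]
cartridge_b [([398.1, 187.9], 0.91), ([469.7, 190.1], 0.87), ([391.9, 251.0], 0.81), ([421.5, 187.1], 0.8), ([372.5, 180.6], 0.8), ([416.8, 121.4], 0.58)]
rack [([393.1, 189.6], 0.88), ([199.4, 214.8], 0.23)]
purifier [([191.6, 184.2], 0.65)]
seat [([197.7, 216.1], 0.59), ([312.0, 128.8], 0.37)]
drawer_lip [([204.6, 251.6], 0.71), ([312.2, 130.1], 0.25)]
side [[429.9, 0.0, 317.5], [0.0, 429.9, 196.5], [0.0, 0.0, 1.0]] [[0.998, -0.0603, -0.02, -0.5576], [-0.0571, -0.7134, -0.6984, 0.0512], [0.0278, 0.6981, -0.7154, 1.3212], [0.0, 0.0, 0.0, 1.0]]
cartridge_b [([339.3, 253.0], 0.93), ([345.1, 322.2], 0.73), ([343.2, 233.7], 0.71), ([408.7, 264.9], 0.7), ([339.2, 270.6], 0.66)]
rack [([339.9, 259.0], 0.61), ([324.0, 139.1], 0.23)]
purifier [([324.7, 138.9], 0.74)]
seat [([303.7, 133.7], 0.94), ([381.7, 197.3], 0.6)]
drawer_lip [([271.3, 134.9], 0.94), ([304.0, 136.3], 0.7)]
{'intrinsics': array([[318.57577497,   0.        , 320.11103282],
       [  0.        , 318.57577497, 197.7779451 ],
       [  0.        ,   0.        ,   1.        ]]), 'hand_eye': array([[-1.48033771e-04, -9.46929042e-01, -3.21442636e-01,
         8.40796018e-02],
       [ 9.99999632e-01,  1.31289074e-04, -8.47290072e-04,
         3.93674321e-04],
       [ 8.44525482e-04, -3.21442643e-01,  9.46928674e-01,
        -1.19859851e-01],
       [ 0.00000000e+00,  0.00000000e+00,  0.00000000e+00,
         1.00000000e+00]])}
```

View pics/top0.png

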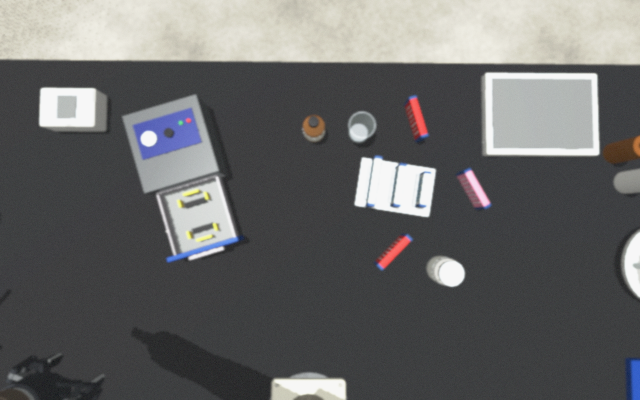

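View pics/side0.png

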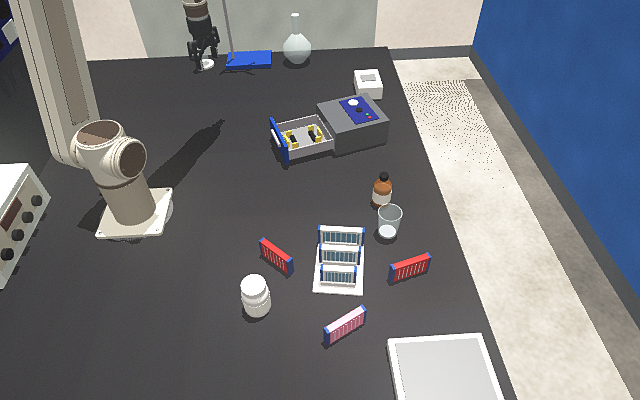

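Top view: the three white cartridges in the rack are at (373,182), (398,187) and (422,188). Red and pink look-alikes lie outside it at (417,118), (394,252) and (475,188). The middle one at (398,187) looks like the middle length, so I'll measure all three and check an enlarged crop.

```bash
cat > h.py <<'E'
from workcell import bot
import cv2,numpy as np
from scipy.spatial.transform import Rotation as R
def cam(c,o=None):
    i=bot.camera_info(c);K=np.array(i['intrinsics'])
    if c=='wrist':
        T=np.eye(4);T[:3,:3]=R.from_quat(o['tool_rot']).as_matrix();T[:3,3]=o['eef_pos']
        return K,np.linalg.inv(T@np.array(i['hand_eye']))
    return K,np.array(i['camera_from_world'])
def toplane(uv,z,KT):
    K,T=KT;W=np.linalg.inv(T);d=W[:3,:3]@np.linalg.solve(K,[*uv,1]);o=W[:3,3]
    return o+d*(z-o[2])/d[2]
def proj(P,KT):
    K,T=KT;p=(T[:3,:3]@np.atleast_2d(P).T).T+T[:3,3];q=p@K.T;return q[:,:2]/q[:,2:]
def tri(uvs,KTs):
    A=[]
    for uv,(K,T) in zip(uvs,KTs):
        P=K@T[:3];A+=[uv[0]*P[2]-P[0],uv[1]*P[2]-P[1]]
    X=np.linalg.svd(np.array(A))[2][-1];return X[:3]/X[3]
E
python3 - <<'E'
from h import *
im=bot.camera('top');bot.camera('side')
kt=cam('top')
for d in bot.silhouettes('top','cartridge_b'):
    m=d['mask'].astype(np.uint8);pts=np.argwhere(m)[:,::-1].astype(np.float32)
    r=cv2.minAreaRect(pts);b=cv2.boxPoints(r)
    w=np.array([toplane(p,.068,kt)[:2] for p in b]);c=w.mean(0);e=[w[1]-w[0],w[2]-w[1]];e=max(e,key=np.linalg.norm)
    bgr=im[d['mask']].mean(0)
    print(np.round(d['uv']),round(d['confidence'],2),'c',c.round(3),'L',np.linalg.norm(e).round(3),'ang',np.degrees(np.arctan2(e[1],e[0])).round(1),bgr.round())
kts=[kt,cam('side')]
for n,a,b in(('seat',(197.7,216.1),(303.7,133.7)),('lip',(204.6,251.6),(271.3,134.9)),('rack',(393.1,189.6),(339.9,259))):
    X=tri([a,b],kts);print(n,X.round(3))
print('seat@.036',toplane((197.7,216.1),.036,kt),'lip@.062',toplane((204.6,251.6),.062,kt))
for t in('drawer_lip','purifier'):
  for d in bot.silhouettes('top',t)[:2]:
    r=cv2.minAreaRect(np.argwhere(d['mask'])[:,::-1].astype(np.float32));print(t,d['confidence'],r)
a=cv2.resize(im[145:225,340:450],(800,580),interpolation=cv2.INTER_CUBIC);cv2.imwrite('pics/crop1.png',a)
b=cv2.resize(im[85:270,115:250],None,fx=3.2,fy=3.2,interpolation=cv2.INTER_CUBIC);cv2.imwrite('pics/crop2.png',b)
E
```

```text
[426. 186.] 0.82 c [ 0.592 -0.288] L 0.095 ang -8.5 [209. 203. 196.]
[399. 184.] 0.82 c [ 0.602 -0.225] L 0.111 ang -8.3 [217. 212. 206.]
[470. 189.] 0.75 c [ 0.592 -0.417] L 0.111 ang -150.8 [157. 138. 174.]
[372. 178.] 0.71 c [ 0.612 -0.163] L 0.13 ang -8.9 [229. 223. 218.]
[393. 251.] 0.66 c [ 0.437 -0.211] L 0.109 ang -45.2 [ 93.  89. 191.]
[417. 118.] 0.62 c [ 0.773 -0.27 ] L 0.117 ang -163.1 [ 82.  77. 165.]
seat [0.526 0.282 0.055]
lip [0.425 0.256 0.076]
rack [ 0.602 -0.226  0.01 ]
seat@.036 [0.52176174 0.28765085 0.036     ] lip@.062 [0.43225379 0.26051143 0.062     ]
drawer_lip 0.62 ((194.763427734375, 219.63571166992188), (75.73676300048828, 79.3940658569336), 72.25532531738281)
purifier 0.89 ((183.83840942382812, 179.08877563476562), (157.75997924804688, 85.4000015258789), 73.73979187011719)
```

View pics/crop1.png

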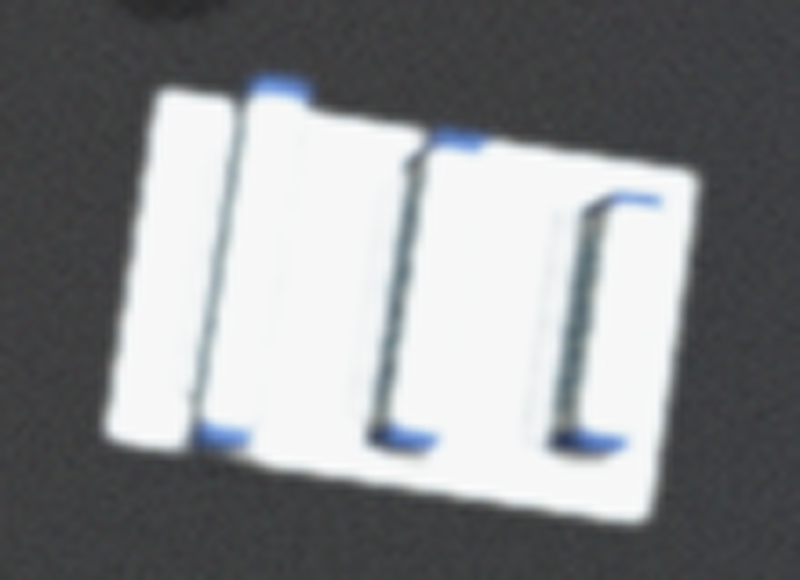

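View pics/crop2.png

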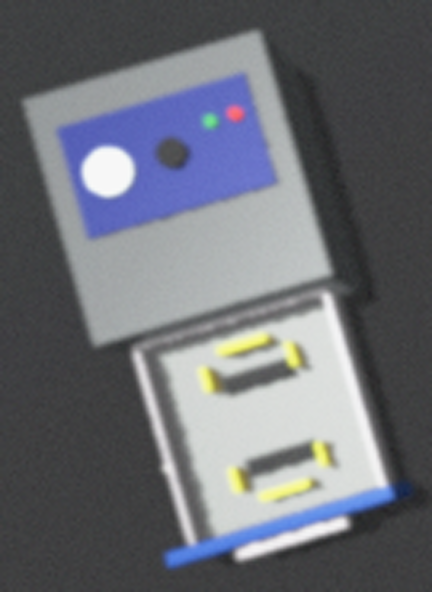

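The crop confirms it. The middle slot, with blue ends at crop (457,140) and (410,440), measures 111 mm. Its neighbours measure 130 mm (left) and 95 mm (right), so the middle one is cartridge_b. The drawer crop shows an empty seat with yellow stops, and the drawer is open. Next I'll move over the rack for a wrist view.

```bash
python3 -m inch '[40,-68,0,0,0,0.1,100, 120,-210,0,0,0,0.3,100, 240,-420,0,0,0,0.3,100, 240,-420,0,0,0,0.3,100, 240,-420,0,0,0,0.3,100,240,-420,0,0,0,0.3,100,240,-420,0,0,0,0.3,100,240,-420,0,0,0,0.3,100]'
```

```text
clock: 1.52
eef_pos: [0.3793, 0.1638, 0.2536]
tool_rot: [0.072, 0.997, 0.0, 0.0]
ft_force: [-0.3, 0.0, -0.2]
grip_width: 0.0856
grasp_force: 0.0
```

```bash
python3 -m inch '[223,-391,0,0,0,0,100,223,-391,0,0,0,0,100,223,-391,0,0,0,0,100,223,-391,0,0,0,0,100,223,-391,0,0,0,0,100,223,-391,0,0,0,0,100,223,-391,0,0,0,0,100,223,-391,0,0,0,0,100]'
```

```text
clock: 2.18
eef_pos: [0.5445, -0.1261, 0.2534]
tool_rot: [0.073, 0.997, 0.0, 0.0]
ft_force: [0.4, 1.2, 0.3]
grip_width: 0.0856
grasp_force: 0.0
```

```bash
python3 -m inch '[58,-101,0,0,0,0,100,58,-101,0,0,0,0,100,58,-101,0,0,0,0,100,58,-101,0,0,0,0,100,58,-101,0,0,0,0,100,58,-101,0,0,0,0,100]'
python3 - <<'E'
from h import *
o=bot.get_obs();im=bot.camera('wrist');cv2.imwrite('pics/w1.png',im);kt=cam('wrist',o)
print(o['eef_pos'],o['joint_pos'].round(2) if hasattr(o['joint_pos'],'round') else o['joint_pos'])
for d in bot.silhouettes('wrist','cartridge_b'):
    m=d['mask'].astype(np.uint8);r=cv2.minAreaRect(np.argwhere(m)[:,::-1].astype(np.float32));b=cv2.boxPoints(r)
    w=np.array([toplane(p,.068,kt)[:2] for p in b]);c=w.mean(0);e=max([w[1]-w[0],w[2]-w[1]],key=np.linalg.norm)
    print(np.round(d['uv']),round(d['confidence'],2),b.round().tolist(),'c',c.round(4),'L',np.linalg.norm(e).round(3),np.degrees(np.arctan2(e[1],e[0])).round(1))
print('proj of (.602,-.227,.068)',proj([.602,-.227,.068],kt))
E
```

```text
clock: 2.68
eef_pos: [0.6015, -0.2248, 0.2527]
tool_rot: [0.072, 0.997, 0.0, -0.001]
ft_force: [-0.0, -0.3, 0.2]
grip_width: 0.0853
grasp_force: 0.0
[ 0.60145766 -0.2247732   0.25268558] [-0.36  0.54  0.44  1.48  0.   -0.21]
[315. 172.] 0.96 [[305.0, 119.0], [324.0, 119.0], [324.0, 231.0], [305.0, 231.0]] c [ 0.5995 -0.2294] L 0.114 -8.1
[377. 170.] 0.9 [[359.0, 239.0], [365.0, 109.0], [394.0, 111.0], [388.0, 240.0]] c [ 0.609  -0.1689] L 0.132 171.4
[283.  22.] 0.78 [[254.0, 37.0], [288.0, -17.0], [315.0, 0.0], [281.0, 54.0]] c [ 0.458  -0.2337] L 0.051 134.2
[297. 310.] 0.77 [[258.0, 275.0], [287.0, 260.0], [335.0, 348.0], [306.0, 364.0]] c [ 0.7566 -0.2732] L 0.131 15.9
[256. 173.] 0.73 [[236.0, 128.0], [265.0, 126.0], [269.0, 222.0], [241.0, 223.0]] c [ 0.5894 -0.2894] L 0.097 -8.8
[136. 191.] 0.65 [[76.0, 163.0], [110.0, 130.0], [191.0, 211.0], [157.0, 244.0]] c [ 0.5842 -0.4089] L 0.105 30.5
proj of (.602,-.227,.068) [[317.32448494 180.3249327 ]]
```

View pics/w1.png

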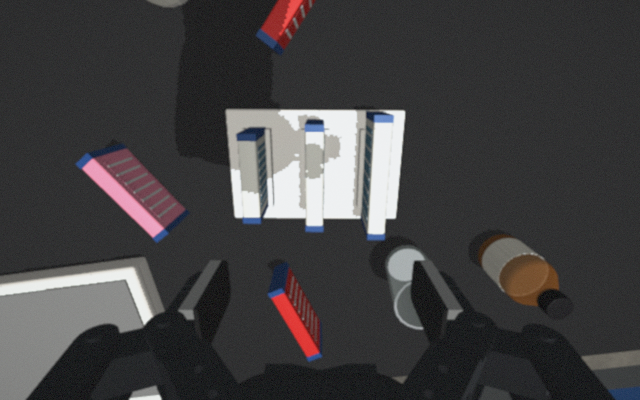

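The wrist view shows the middle cartridge centred at about (315,175) with its sides aligned to the fingers, and the 92 mm and 128 mm ones either side at (253,175) and (377,175). I'll narrow the opening to clear the neighbours, then descend.

```bash
python3 -m inch '[-2,-4.5,-30,0,0,0,58,-2,-4.5,-60,0,0,0,58,-2,-4.5,-90,0,0,0,58,-2,-4.5,-120,0,0,0,58,-2,-4.5,-150,0,0,0,58,-2,-4.5,-175,0,0,0,58,-2,-4.5,-190,0,0,0,58,-2,-4.5,-197,0,0,0,58]'; python3 -m inch '[0,0,0,0,0,0,58,0,0,0,0,0,0,0,0,0,0,0,0,0,0,0,0,0,0,0,0,0,0,0,0,0,0,0,0,0,0,0,0,0,0,0,0,0,0,0,0,0,0]'
```

```text
clock: 3.45
eef_pos: [0.5979, -0.2272, 0.0542]
tool_rot: [0.071, 0.997, 0.001, -0.002]
ft_force: [-0.2, -0.3, 0.6]
grip_width: 0.0493
grasp_force: 0.0
clock: 4.03
eef_pos: [0.6013, -0.2299, 0.0587]
tool_rot: [0.072, 0.997, -0.0, 0.002]
ft_force: [-0.4, 0.9, 6.2]
grip_width: 0.0171
grasp_force: 59.7
```

```bash
python3 -m inch '[0,0,15,0,0,0,0,0,0,35,0,0,0,0,0,0,60,0,0,0,0,0,0,85,0,0,0,0,0,0,105,0,0,0,0,0,0,110,0,0,0,0,0,0,110,0,0,0,0,0,0,110,0,0,0,0]'; python3 -m inch '[-12,30,0,0,0,0.06,0,-24,60,0,0,0,0.14,0,-36,90,0,0,0,0.22,0,-48,120,0,0,0,0.3,0,-60,150,0,0,0,0.37,0,-72,180,0,0,0,0.42,0,-80,190,0,0,0,0.436,0,-80,190,0,0,0,0.436,0]'; python3 -m inch '[0,0,0,0,0,0,0,0,0,-30,0,0,0,0,0,0,-60,0,0,0,0,0,0,-90,0,0,0,0,0,0,-100,0,0,0,0,0,0,-105,0,0,0,0,0,0,-105,0,0,0,0,0,0,-105,0,0,0,0]'
```

```text
clock: 4.7
eef_pos: [0.5994, -0.2294, 0.1654]
tool_rot: [0.072, 0.997, 0.0, -0.001]
ft_force: [-0.5, 0.3, -2.9]
grip_width: 0.0171
grasp_force: 58.6
clock: 5.37
eef_pos: [0.5167, -0.037, 0.1643]
tool_rot: [-0.147, 0.989, 0.001, -0.003]
ft_force: [-1.0, -1.1, -1.3]
grip_width: 0.0171
grasp_force: 59.0
clock: 6.03
eef_pos: [0.5211, -0.0402, 0.0622]
tool_rot: [-0.145, 0.989, -0.0, 0.001]
ft_force: [0.0, 0.6, -0.9]
grip_width: 0.017
grasp_force: 58.9
```

```bash
python3 - <<'E'
from h import *
o=bot.get_obs();print(o['eef_pos'],o['tool_rot'],o['ft_force'])
im=bot.camera('side');cv2.imwrite('pics/s2.png',cv2.resize(im[100:300,180:440],(780,600)))
E
```

```text
[ 0.5210808  -0.04016568  0.06222677] [-1.44565614e-01  9.89494812e-01 -2.65813922e-04  8.53932515e-04] [ 0.04844316  0.61004406 -0.90753349]
```

View pics/s2.png

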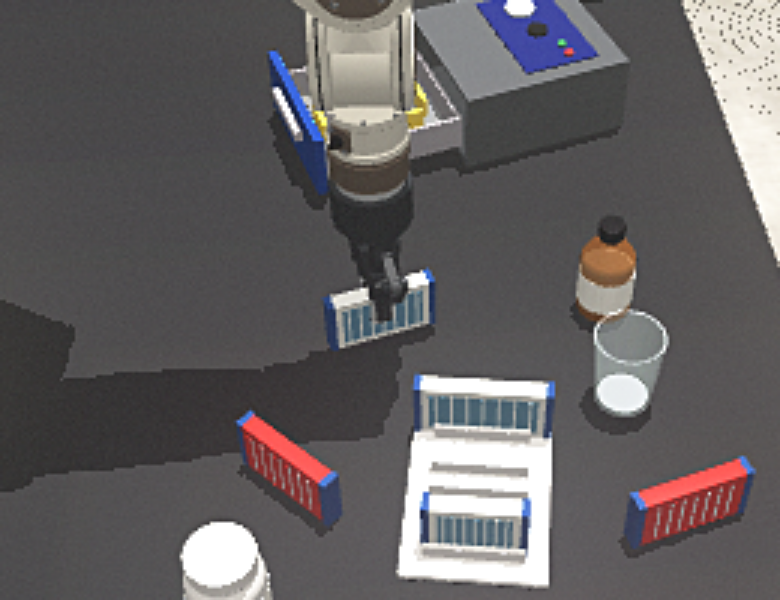

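Cartridge_b is held at crop (380,310), and the other two are still standing in the rack. Next I'll lower it to the bench and release it.

```bash
python3 -m inch '[0,0,-4,0,0,0,0,0,0,-8,0,0,0,0,0,0,-11,0,0,0,0,0,0,-12,0,0,0,0,0,0,-12,0,0,0,0,0,0,-12,0,0,0,0]'
```

```text
clock: 6.58
eef_pos: [0.5204, -0.0396, 0.0506]
tool_rot: [-0.145, 0.989, -0.0, 0.001]
ft_force: [-1.9, -1.0, 5.2]
grip_width: 0.0172
grasp_force: 59.9
```

```bash
python3 -m inch '[0,0,0,0,0,0,100,0,0,0,0,0,0,100,0,0,0,0,0,0,100,0,0,0,0,0,0,100,0,0,0,0,0,0,100,0,0,10,0,0,0,100,0,0,14,0,0,0,100,0,0,14,0,0,0,100]'; python3 -m inch '[-5,15,0,0,0,0,100,-9,30,0,0,0,0,100,-11,37,0,0,0,0,100,-13,44,0,0,0,0,100,-15,51,0,0,0,0,100,-17,58,0,0,0,0,100,-19,65,0,0,0,0,100,-19,65,0,0,0,0,100]';  python3 -m inch '[0,0,0,0,0,0,100,0,0,30,0,0,0,100,-15,0,70,0,0,0,100,-15,0,110,0,0,0,100,-15,0,140,0,0,0,100,-15,0,140,0,0,0,100,-15,0,140,0,0,0,100]'
python3 - <<'E'
from h import *
o=bot.get_obs();im=bot.camera('wrist');cv2.imwrite('pics/w3.png',im);kt=cam('wrist',o)
print(o['eef_pos'],o['tool_rot'])
for d in bot.silhouettes('wrist','cartridge_b')[:4]:
    m=d['mask'].astype(np.uint8);r=cv2.minAreaRect(np.argwhere(m)[:,::-1].astype(np.float32));b=cv2.boxPoints(r)
    w=np.array([toplane(p,.018,kt)[:2] for p in b]);c=w.mean(0);e=max([w[1]-w[0],w[2]-w[1]],key=np.linalg.norm)
    print(np.round(d['uv']),round(d['confidence'],2),b.round().tolist(),'c',c.round(4),'L',np.linalg.norm(e).round(3),np.degrees(np.arctan2(e[1],e[0])).round(1))
E
```

```text
clock: 7.25
eef_pos: [0.5211, -0.0396, 0.0649]
tool_rot: [-0.145, 0.989, -0.0, 0.001]
ft_force: [0.5, -0.4, 0.1]
grip_width: 0.0853
grasp_force: 0.0
clock: 7.92
eef_pos: [0.5004, 0.0266, 0.0633]
tool_rot: [-0.146, 0.989, 0.0, -0.0]
ft_force: [0.5, 0.1, -0.0]
grip_width: 0.0855
grasp_force: 0.0
clock: 8.5
eef_pos: [0.4876, 0.0252, 0.2056]
tool_rot: [-0.145, 0.989, -0.0, 0.003]
ft_force: [-0.9, -0.7, 0.3]
grip_width: 0.0855
grasp_force: 0.0
[0.48756694 0.02519134 0.20561773] [-1.44777407e-01  9.89459974e-01 -3.88271830e-04  2.88289768e-03]
[ 12. 341.] 0.98 [[-0.0, 283.0], [38.0, 283.0], [38.0, 392.0], [0.0, 392.0]] c [ 0.7886 -0.2642] L 0.171 0.5
[58. 36.] 0.82 [[-21.0, 51.0], [103.0, -33.0], [140.0, 21.0], [16.0, 106.0]] c [ 0.4333 -0.2287] L 0.139 133.7
[ 98. 241.] 0.76 [[52.0, 305.0], [94.0, 168.0], [143.0, 183.0], [101.0, 320.0]] c [ 0.6343 -0.183 ] L 0.184 168.7
[291. 184.] 0.55 [[257.0, 133.0], [319.0, 132.0], [321.0, 239.0], [259.0, 240.0]] c [ 0.5084 -0.0006] L 0.113 17.9
```

View pics/w3.png

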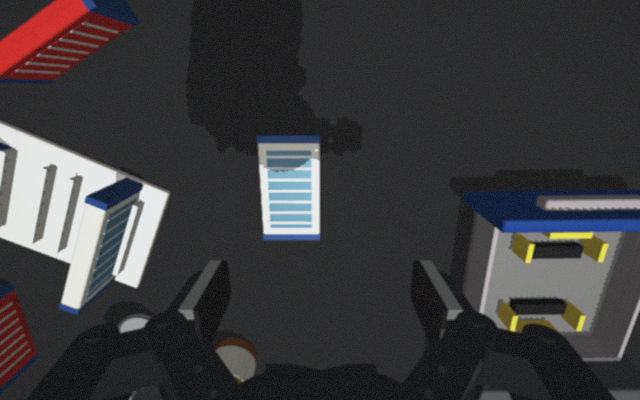

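The cartridge lies flat at about (290,186), centre (0.508, -0.001), long axis ~17°. That is already parallel to the drawer, so I'll regrasp it across its width.

```bash
python3 -m inch '[10,-13,-20,0,0,0,100,20.5,-26,-60,0,0,0,100,20.5,-26,-100,0,0,0,100,20.5,-26,-135,0,0,0,100,20.5,-26,-160,0,0,0,100,20.5,-26,-175,0,0,0,100,20.5,-26,-182,0,0,0,100,20.5,-26,-182,0,0,0,100]'; python3 -m inch '[0,0,0,0,0,0,0,0,0,0,0,0,0,0,0,0,0,0,0,0,0,0,0,0,0,0,0,0,0,0,0,0,0,0,0]'
```

```text
clock: 9.27
eef_pos: [0.5034, -0.0006, 0.0181]
tool_rot: [-0.145, 0.989, 0.001, -0.004]
ft_force: [-1.6, -0.5, -0.2]
grip_width: 0.0852
grasp_force: 0.0
clock: 9.68
eef_pos: [0.5077, -0.0005, 0.0229]
tool_rot: [-0.145, 0.989, -0.0, 0.002]
ft_force: [-0.6, -0.6, 5.0]
grip_width: 0.0584
grasp_force: 66.2
```

```bash
python3 -m inch '[0,0,20,0,0,0,0,0,0,50,0,0,0,0,0,0,85,0,0,0,0,0,0,120,0,0,0,0,10,20,150,0,0,0,0,20,50,175,0,0,0,0,25,80,185,0,0,0,0,30,110,185,0,0,0,0]'; python3 -m inch '[5,20,0,0,0,0,0,8,40,0,0,0,0,0,8,40,0,0,0,0,0,8,40,0,0,0,0,0,8,40,0,0,0,0,0,8,40,0,0,0,0,0]'
python3 - <<'E'
from h import *
o=bot.get_obs();im=bot.camera('wrist');cv2.imwrite('pics/w4.png',im);kt=cam('wrist',o)
print(o['eef_pos'],o['tool_rot'],o['ft_force'])
hsv=cv2.cvtColor(im,cv2.COLOR_BGR2HSV);m=cv2.inRange(hsv,(22,110,90),(38,255,255))
n,_,s,c=cv2.connectedComponentsWithStats(m)
for i in range(1,n):
    if s[i,4]>15: print(s[i].tolist(),c[i].round(1),toplane(c[i],.05,kt).round(4))
for t in('seat','cartridge_b'): print(t,[(np.round(d['uv'],1),round(d['confidence'],2),toplane(d['uv'],.036,kt).round(4)) for d in bot.spot_point('wrist',t)][:3])
E
```

```text
clock: 10.35
eef_pos: [0.5387, 0.1108, 0.2107]
tool_rot: [-0.145, 0.989, 0.0, 0.004]
ft_force: [-0.2, -0.0, -1.5]
grip_width: 0.0582
grasp_force: 65.6
clock: 10.85
eef_pos: [0.544, 0.1486, 0.2062]
tool_rot: [-0.145, 0.989, -0.0, -0.0]
ft_force: [0.4, -0.6, -1.5]
grip_width: 0.0583
grasp_force: 65.5
[0.54403729 0.14862191 0.20620972] [-1.44597035e-01  9.89490560e-01 -1.85161347e-04 -3.07641382e-04] [ 0.43709593 -0.57244446 -1.45745489]
[446, 135, 56, 11, 482] [473.2 140. ] [0.4652 0.2638 0.05  ]
[424, 149, 16, 26, 320] [431.2 161.5] [0.493  0.2365 0.05  ]
[497, 148, 23, 26, 435] [508.1 160.2] [0.4725 0.3009 0.05  ]
[484, 229, 19, 29, 354] [493.2 242.7] [0.5494 0.3247 0.05  ]
[417, 230, 14, 28, 268] [422.7 243.3] [0.5694 0.2601 0.05  ]
[433, 252, 48, 18, 716] [455.8 260.3] [0.5773 0.2983 0.05  ]
seat [(array([466.4, 199. ]), 0.95, array([0.5188, 0.289 , 0.036 ])), (array([ 41.7, 269.9]), 0.61, array([ 0.7167, -0.1014,  0.036 ])), (array([437.1, 260.3]), 0.38, array([0.5885, 0.2886, 0.036 ]))]
cartridge_b [(array([318.4, 275.6]), 0.7, array([0.6409, 0.1766, 0.036 ]))]
```

View pics/w4.png

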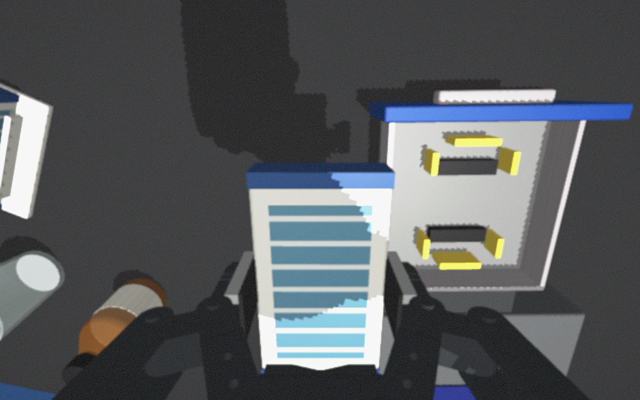

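The held cartridge is at about (320,270) and the seat is clear, with all six yellow stops visible. I'll fit the stop model to the yellow mask, and measure the cartridge's near end in the same picture.

```bash
cat > fit.py <<'E'
from h import *
from scipy.optimize import minimize
o=bot.get_obs();im=cv2.imread('pics/w4.png');kt=cam('wrist',o)
m=cv2.inRange(cv2.cvtColor(im,cv2.COLOR_BGR2HSV),(22,110,90),(38,255,255))
blur=lambda a:cv2.GaussianBlur(a.astype(np.float32)/255,(0,0),2)
M=blur(m)
def boxes(p):
    t,w=p[3]*1e-3,p[4]*1e-3;L=[]
    for s in(-1,1):
        L.append((sorted([s*.058,s*(.058+t)]),[-w,w]))
        for q in(-1,1):L.append((sorted([s*.032,s*.052]),sorted([q*.033,q*(.033+t)])))
    return L
def render(p):
    a=np.zeros((400,640),np.uint8);c,s=np.cos(p[2]/100),np.sin(p[2]/100)
    for X,Y in boxes(p):
        P=[[p[0]/1e3+c*x-s*y,p[1]/1e3+s*x+c*y,z] for x in X for y in Y for z in(p[5]/1e3,.05)]
        h=cv2.convexHull(proj(P,kt).astype(np.float32));cv2.fillConvexPoly(a,np.round(h*16).astype(np.int32),255,cv2.LINE_AA,4)
    return a
f=lambda p:float(((blur(render(p))-M)**2).sum())
best=None
for g in([519,285,29.5,5,20,30],[522,281,29.5,4,18,34],[517,288,29.5,6,20,36]):
    r=minimize(f,g,method='Nelder-Mead',options=dict(maxiter=1500,initial_simplex=np.array([g]+[np.array(g)+d for d in np.diag([4,4,2,2,3,4])])))
    print(r.x.round(2),round(r.fun,1),'mask energy',round(float((M**2).sum()),1))
    if best is None or r.fun<best.fun:best=r
p=best.x
b=cv2.inRange(cv2.cvtColor(im,cv2.COLOR_BGR2HSV),(100,120,50),(125,255,255));b[:,:255]=0;b[:,385:]=0;b[220:]=0;rows=np.where(b[:,300:340].sum(1)>0)[0];print('blue rows',rows.min(),rows.max())
R0=R.from_quat(o['tool_rot']).as_matrix();e=-R0[:,0]
w=toplane((320,rows.min()-.5),o['eef_pos'][2]-.023,kt)
print('end offset along cartridge from TCP',(w-o['eef_pos'])@e,'=> centre offset',(w-o['eef_pos'])@e+.055)
print('tool axis deg',np.degrees(np.arctan2(e[1],e[0])),'seat yaw',np.degrees(p[2]/100),'TCP->seat mm',p[:2]-o['eef_pos'][:2]*1e3)
E
python3 fit.py
```

```text
[523.63 286.22  30.1    4.5   18.95  29.15] 46.4 mask energy 1990.0
[523.65 286.3   30.13   4.47  19.26  29.27] 46.2 mask energy 1990.0
[523.6  286.3   29.94   4.48  19.63  29.14] 47.2 mask energy 1990.0
blue rows 163 187
end offset along cartridge from TCP -0.05212343018575917 => centre offset 0.00287656981424083
tool axis deg 16.603890430255888 seat yaw 17.264604943505116 TCP->seat mm [-20.64144334 137.72431555]
```

```bash
python3 -m inch '[-6,34,0,0,0,0.012,0,-12,70,0,0,0,0.012,0,-18,105,0,0,0,0.012,0,-23,130,0,0,0,0.012,0,-23,137,-10,0,0,0.012,0,-23,137,-40,0,0,0.012,0,-23,137,-70,0,0,0.012,0,-23,137,-95,0,0,0.012,0]'; python3 -m inch '[0,0,-5,0,0,0,0,0,0,-10,0,0,0,0,0,0,-10,0,0,0,0,0,0,-10,0,0,0,0,0,0,-10,0,0,0,0]'
python3 - <<'E'
from h import *
o=bot.get_obs();print((np.array(o['eef_pos'])*1e3).round(1),o['tool_rot']); e=-R.from_quat(o['tool_rot']).as_matrix()[:,0];print(np.degrees(np.arctan2(e[1],e[0])))
im=bot.camera('wrist');cv2.imwrite('pics/w5.png',im)
E
```

```text
clock: 11.67
eef_pos: [0.521, 0.2857, 0.1095]
tool_rot: [-0.151, 0.989, -0.0, -0.0]
ft_force: [0.1, -0.0, -1.8]
grip_width: 0.0582
grasp_force: 65.5
clock: 12.08
eef_pos: [0.5228, 0.2869, 0.1034]
tool_rot: [-0.151, 0.989, 0.001, 0.002]
ft_force: [0.5, 0.1, -1.3]
grip_width: 0.0585
grasp_force: 65.5
[522.8 286.9 103.4] [-1.50759528e-01  9.88568645e-01  6.31126194e-04  1.78880754e-03]
17.341845588988857
```

View pics/w5.png

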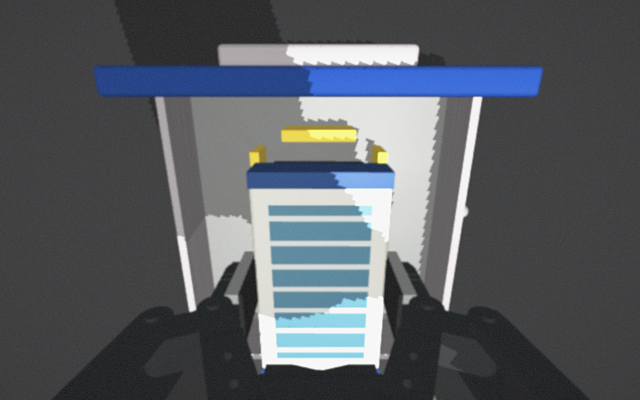

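The wrist view shows the cartridge over the seat: front stop centred at (319,133), side stops at (258,156) and (380,156). I'll let it settle and re-read the pose before the final descent.

```bash
python3 -m inch '[0,0,0,0,0,0,0,0,0,0,0,0,0,0,0,0,0,0,0,0,0,0,0,0,0,0,0,0]'; cat > fit2.py <<'E'
from h import *
import sys
o=bot.get_obs();im=bot.camera('wrist');kt=cam('wrist',o);print((np.array(o['eef_pos'])*1e3).round(1))
m=cv2.inRange(cv2.cvtColor(im,cv2.COLOR_BGR2HSV),(22,110,90),(38,255,255));m[:100]=0
n,_,s,c=cv2.connectedComponentsWithStats(m)
for i in range(1,n):
    if s[i,4]>15:print(s[i].tolist())
b=np.where(m[:,300:340].sum(1)>0)[0];a,th=.30103,0
e=np.array([np.cos(a),np.sin(a),0]);P=np.array([.5236,.2863,0])
# expected stop outlines from the earlier fit: outer bottom edge row and inner top edge row at seat y=0
print('rows seen',b.min(),b.max(),'expected outer-bottom / inner-top',proj(P-e*.0625+[0,0,.029],kt)[0].round(1),proj(P-e*.058+[0,0,.05],kt)[0].round(1))
bl=cv2.inRange(cv2.cvtColor(im,cv2.COLOR_BGR2HSV),(100,120,50),(125,255,255));bl[:145]=0;bl[220:]=0;r=np.where(bl[:,300:340].sum(1)>0)[0]
w=toplane((320,r.min()-.5),o['eef_pos'][2]-.023,kt);R0=R.from_quat(o['tool_rot']).as_matrix();ex=-R0[:,0]
print('centre offset',(w-o['eef_pos'])@ex+.055,r.min(), 'TCP in seat frame', np.array([(o['eef_pos']-P)@e,(o['eef_pos']-P)@[-e[1],e[0],0]]))
E
python3 fit2.py
```

```text
clock: 12.47
eef_pos: [0.5215, 0.2866, 0.1016]
tool_rot: [-0.151, 0.989, 0.0, 0.0]
ft_force: [-0.8, -0.1, -1.9]
grip_width: 0.0581
grasp_force: 65.5
[521.5 286.6 101.6]
[281, 129, 75, 16, 1080]
[249, 149, 17, 18, 206]
[372, 149, 15, 15, 152]
rows seen 129 144 expected outer-bottom / inner-top [317.2 130.5] [316.9 143.7]
centre offset 0.0033465890526323955 164 TCP in seat frame [-0.00195836  0.00091934]
```

```bash
python3 -m inch '[-0.7,-1,-8,0,0,0,0,-0.7,-1,-18,0,0,0,0,-0.7,-1,-26,0,0,0,0,-0.7,-1,-31,0,0,0,0,-0.7,-1,-34,0,0,0,0,-0.7,-1,-34,0,0,0,0]';python3 -m inch '[0,0,-3,0,0,0,0,0,0,-6,0,0,0,0,0,0,-8,0,0,0,0,0,0,-8,0,0,0,0,0,0,-8,0,0,0,0]'
```

```text
clock: 13.02
eef_pos: [0.5199, 0.2851, 0.0658]
tool_rot: [-0.151, 0.989, -0.0, -0.001]
ft_force: [-0.2, 0.2, -1.6]
grip_width: 0.0585
grasp_force: 65.5
clock: 13.43
eef_pos: [0.5207, 0.2855, 0.0594]
tool_rot: [-0.151, 0.989, 0.0, 0.0]
ft_force: [0.0, -0.0, -1.8]
grip_width: 0.0584
grasp_force: 65.5
```

It is below the stop tops with no contact force, so it's between the stops. I'll touch down, release and rise.

```bash
python3 -m inch '[0,0,-1.5,0,0,0,0,0,0,-1.5,0,0,0,0,0,0,-1.5,0,0,0,0,0,0,-1.5,0,0,0,100,0,0,-1.5,0,0,0,100,0,0,-1.5,0,0,0,100,0,0,-1.5,0,0,0,100,0,0,-1.5,0,0,0,100]'; python3 -m inch '[0,0,15,0,0,0,100,0,0,40,0,0,0,100,0,0,75,0,0,0,100,0,0,110,0,0,0,100,0,0,140,0,0,0,100,0,0,150,0,0,0,100,0,0,150,0,0,0,100]'
python3 - <<'E'
from h import *
o=bot.get_obs();print(o['eef_pos'])
im=bot.camera('wrist');cv2.imwrite('pics/w6.png',im);kt=cam('wrist',o)
for c in ('wrist',):
  print([(np.round(d['uv'],1).tolist(),round(d['confidence'],2),toplane(d['uv'],.062,kt).round(4)) for d in bot.spot_point(c,'drawer_lip')][:2])
P=np.array([.5236,.2863,0]);
E
```

```text
clock: 14.1
eef_pos: [0.5205, 0.2854, 0.0576]
tool_rot: [-0.151, 0.989, -0.0, -0.0]
ft_force: [0.1, 0.2, 0.4]
grip_width: 0.0853
grasp_force: 0.0
clock: 14.68
eef_pos: [0.5225, 0.2865, 0.2116]
tool_rot: [-0.151, 0.989, 0.001, 0.004]
ft_force: [0.3, -0.0, 0.1]
grip_width: 0.0853
grasp_force: 0.0
[0.52248877 0.28652044 0.21161509]
[([316.8, 58.2], 0.69, array([0.4221, 0.2537, 0.062 ]))]
```

View pics/w6.png

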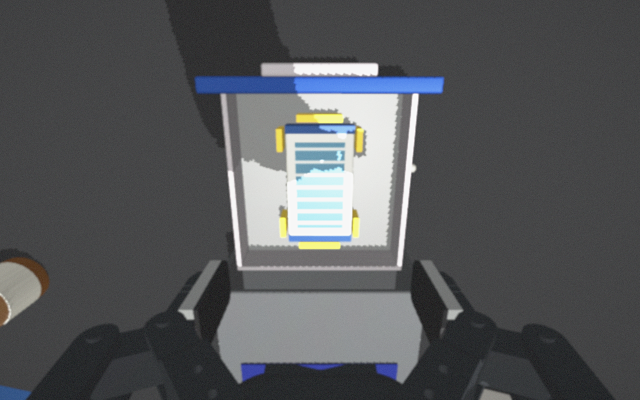

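The cartridge lies flat at (320,182), inside the end stops (320,118) and (320,245) and all four side stops. Now I'll move in front of the lip with the fingers shut.

```bash
python3 -m inch '[-36,-11,0,0,0,0,0,-72,-22,0,0,0,0,0,-108,-33,0,0,0,0,0,-140,-44,0,0,0,0,0,-140,-44,-20,0,0,0,0,-140,-44,-55,0,0,0,0,-140,-44,-90,0,0,0,0,-140,-44,-120,0,0,0,0]'; python3 -m inch '[0,0,-8,0,0,0,0,0,0,-14,0,0,0,0,0,0,-14,0,0,0,0,0,0,-14,0,0,0,0,0,0,-14,0,0,0,0]'
```

```text
clock: 15.45
eef_pos: [0.3782, 0.2401, 0.0842]
tool_rot: [-0.151, 0.989, -0.001, -0.002]
ft_force: [0.7, -0.7, -0.0]
grip_width: -0.0001
grasp_force: 0.0
clock: 15.87
eef_pos: [0.3818, 0.2422, 0.0751]
tool_rot: [-0.151, 0.989, 0.001, 0.001]
ft_force: [0.3, 0.2, -0.7]
grip_width: -0.0001
grasp_force: 0.0
```

```bash
python3 -m inch '[12,4,0,0,0,0,0,21,6.5,0,0,0,0,0,27,8,0,0,0,0,0,33,10,0,0,0,0,0,40,12.5,0,0,0,0,0,48,15,0,0,0,0,0,57,18,0,0,0,0,0,67,21,0,0,0,0,0]'; python3 -m inch '[10,3,0,0,0,0,0,20,6,0,0,0,0,0,30,9.5,0,0,0,0,0,40,12.5,0,0,0,0,0,50,15.5,0,0,0,0,0,60,18.5,0,0,0,0,0,70,22,0,0,0,0,0,78,24,0,0,0,0,0]'; python3 - <<'E'
from h import *
o=bot.get_obs();P=np.array([.5236,.2863,0]);a=.30103;e=np.array([np.cos(a),np.sin(a),0]);print('TCP seat0 frame',(o['eef_pos']-P)@e,(o['eef_pos']-P)@[-e[1],e[0],0])
im=bot.camera('side');cv2.imwrite('pics/s7.png',cv2.resize(im[80:180,240:400],(800,500)))
print([(np.round(d['uv'],1).tolist(),round(d['confidence'],2),toplane(d['uv'],.062,cam('side')).round(4)) for d in bot.spot_point('side','drawer_lip')][:2])
E
```

```text
clock: 16.53
eef_pos: [0.4479, 0.2625, 0.0737]
tool_rot: [-0.151, 0.989, -0.0, -0.001]
ft_force: [-2.0, -0.8, 2.1]
grip_width: -0.0002
grasp_force: 1.1
clock: 17.2
eef_pos: [0.5266, 0.287, 0.0735]
tool_rot: [-0.151, 0.989, 0.0, -0.0]
ft_force: [-1.6, 0.8, 1.8]
grip_width: -0.0002
grasp_force: 1.0
TCP seat0 frame 0.003094362836129161 -0.0002396022288769299
[([306.5, 129.4], 0.89, array([0.5395, 0.2958, 0.062 ]))]
```

```bash
python3 -m inch '[6,2,0,0,0,0,0,12,4,0,0,0,0,0,17,5.5,0,0,0,0,0,22,7,0,0,0,0,0,27,8.5,0,0,0,0,0,31,9.5,0,0,0,0,0,34,10.5,0,0,0,0,0,34,10.5,0,0,0,0,0]'; python3 -m inch '[3,1,0,0,0,0,0,5,1.5,0,0,0,0,0,5,1.5,0,0,0,0,0]'
```

```text
clock: 17.97
eef_pos: [0.5608, 0.2975, 0.074]
tool_rot: [-0.151, 0.989, 0.0, 0.001]
ft_force: [0.3, -0.0, -0.8]
grip_width: 0.0001
grasp_force: 0.0
clock: 18.22
eef_pos: [0.564, 0.2984, 0.074]
tool_rot: [-0.151, 0.989, 0.0, -0.001]
ft_force: [-3.4, -1.1, 2.5]
grip_width: -0.0
grasp_force: 2.0
```

```bash
python3 -m inch '[2,0.6,0,0,0,0,0,4,1.2,0,0,0,0,0,4,1.2,0,0,0,0,0]'; python3 -m inch '[2,0.6,0,0,0,0,0,4,1.2,0,0,0,0,0,4,1.2,0,0,0,0,0]'; python3 -m inch '[2,0.6,0,0,0,0,0,4,1.2,0,0,0,0,0,4,1.2,0,0,0,0,0]'
```

```text
clock: 18.47
eef_pos: [0.5675, 0.2995, 0.0741]
tool_rot: [-0.151, 0.989, -0.0, -0.001]
ft_force: [-4.2, -0.6, 2.0]
grip_width: -0.0
grasp_force: 2.2
clock: 18.72
eef_pos: [0.5735, 0.3013, 0.0742]
tool_rot: [-0.151, 0.989, 0.0, 0.001]
ft_force: [-1.0, -0.5, -0.5]
grip_width: -0.0005
grasp_force: 1.7
clock: 18.97
eef_pos: [0.5737, 0.3013, 0.0741]
tool_rot: [-0.151, 0.988, -0.0, -0.003]
ft_force: [-11.6, -2.6, 8.1]
grip_width: 0.0002
grasp_force: 5.8
```

The force peaked, dropped, then rose against a hard stop: the detent snapped home. I'll back off, rise and check.

```bash
python3 -m inch '[-10,-3,0,0,0,0,0,-35,-11,0,0,0,0,0,-70,-22,0,0,0,0,0,-80,-25,20,0,0,0,0,-80,-25,55,0,0,0,0,-100,-60,90,0,0,0,0,-120,-100,110,0,0,0,0,-140,-140,120,0,0,0,0]'; python3 -m inch '[-20,-40,0,0,0,0,0,-40,-80,0,0,0,0,0,-60,-120,0,0,0,0,0,-60,-120,0,0,0,0,0,-60,-120,0,0,0,0,0]'
python3 - <<'E'
from h import *
t=bot.camera('top');s=bot.camera('side')
cv2.imwrite('pics/end.png',np.hstack([cv2.resize(t[80:290,110:480],(400,227*1)),cv2.resize(s[80:307,240:440],(400,454))[:227]]) if 0 else np.vstack([cv2.resize(t[80:290,110:490],(760,300)),cv2.resize(s[80:200,230:534],(760,300))]))
print([(d['uv'],toplane(d['uv'],.062,cam('side')).round(4)) for d in bot.spot_point('side','drawer_lip')][:1])
E
```

```text
clock: 19.63
eef_pos: [0.4483, 0.1818, 0.1904]
tool_rot: [-0.152, 0.988, 0.001, 0.004]
ft_force: [0.6, 0.2, 0.7]
grip_width: 0.0003
grasp_force: 0.0
clock: 20.05
eef_pos: [0.3858, 0.0592, 0.188]
tool_rot: [-0.149, 0.989, -0.0, 0.001]
ft_force: [0.5, 0.1, 0.1]
grip_width: 0.0003
grasp_force: 0.0
[([316.6, 127.3], array([0.5753, 0.3048, 0.062 ]))]
```

View pics/end.png

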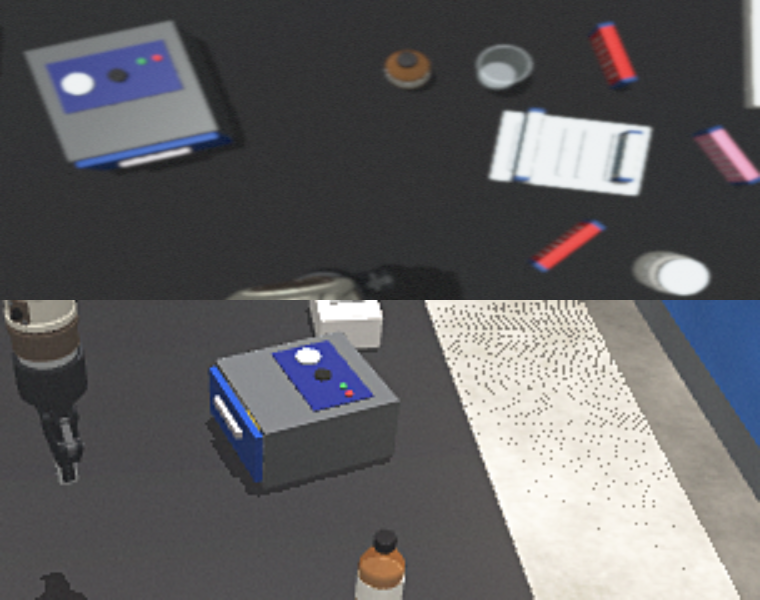

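The picture shows the drawer flush, with the blue panel at (150,150) and (237,425) against the purifier. Both other cartridges are standing in the rack, the bystanders haven't moved, and the robot is clear.

```bash
python3 -c "
from workcell import bot
print(bot.job_done())"
```

```text
the job is handed in; nothing more can be done
None
```

The job is handed in: cartridge_b lies flat in the seat between the yellow stops and the drawer is pushed home past its detent, with the other two cartridges still in the rack and the bottle, jar and beaker undisturbed; the result of the judging was not shown.

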